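# Set the test cup in its tray and hold the dropper bottle ready over it

### The arm

A 7-joint arm with a two-finger parallel gripper is mounted at the origin on a cart in front of the work surface, level with it; the furniture and walls round the work are solid. World frame = base frame: x ahead of the robot, y to its left, z up, the work surface at z = 0. Lengths are in m, angles in rad, forces in N, time in s.
With the tool pointing down it reaches from about 0.425 to 0.825 m from the base axis. Payload 3.6 kg.
Tool frame: the origin (TCP) lies midway between the tips of the shut fingers; the grasp point (between the pads) lies 19 mm behind it; z points along the fingers, y is the line along which they close (so a half turn about z gives the same grasp; the last joint's range is limited). The gripper opens to 85 mm and grips with 20 to 120 N. Pads are 22 mm wide; open, the fingers measure 114 mm over their backs; the gripper's body (76 mm by 85 mm) begins 54 mm behind the grasp point. The pads swing forward as they close: fully open they stand 13 mm farther back than shut.
Start: joints at [-1.171, 0.615, -0.013, 1.423, 0.008, 1.103, -0.04], TCP at [0.268, 0.592, 0.231] pointing down, gripper open.
Joint ranges: [-3.12, 3.12], [-0.3, 2.06], [-1.34, 1.32], [0.26, 2.42], [-1.36, 4.5], [0.01, 1.98], [-2.84, 2.84]. Speed limits (rad/s): [2.79, 2.79, 3.14, 3.14, 3.14, 3.14, 3.14].

### API

Orientations are given as a 3x3 rotation matrix whose columns are the frame's x, y, z axes.
In Python, from plant import manip, effector, solve_ik, imaging gives the robot as it stands. The module is installed in compiled form; this text tells all that it offers. Calls block until the motion is done:
- manip.goto(position, orientation): joint-space move of the TCP to a pose.
- manip.move_l(position, orientation=None, max_speed=0.15, stop_force=None): straight line of the TCP; orientation=None keeps the orientation; max_speed is the mean speed in m/s. With stop_force (N) it stops when the force on the tool has changed by that much, and returns True; else False.
- manip.move_j(angles): joint-space move.
- effector.command_gripper(opening, force=None): finger opening in m; force is the grip in N (None keeps the last); returns when the fingers have stopped.
- manip.dwell(seconds).
- solve_ik(position, orientation): joint angles nearest the present ones, or None.
- imaging.get_image(name): name is "side" or "top" or "wrist"; returns a dict with "pixels" (384x512x3 uint8, red, green, blue), "K" (3x3 intrinsics, pixels), "world_from_camera" (4x4, takes a point from camera to world coordinates); the wrist camera has in their place "tool_from_camera" (4x4, takes a point from camera to tool coordinates, whose origin is the TCP and whose axes are the flange's). Camera axes: x right, y up, looking along -z (the intrinsics and any distortion apply to the point x, -y, -z); pixel columns grow to the right and rows downward; lengths in m; the calibration is good to about 2 mm. The wrist camera is an equidistant fisheye: a pixel r from the principal point sees the ray r / f radians off the axis. A picture is of the moment at which its call begins: read the wrist's pose just before it. There is no depth.
A pose or a line that the arm cannot do raises manip.MotionError and nothing moves.
- manip.hand_in(): hands the job in; it is judged then, once.
Readings, each from a call of its own:
- manip.read_t(): time.
- manip.read_qpos(): joint angles.
- manip.read_qvel(): joint speeds.
- manip.read_tau(): joint torques, N m.
- manip.read_tcp_pos(): TCP position.
- manip.read_ee_rot(): TCP orientation.
- manip.read_wrist_force(): force on the tool from outside, world axes, zero at the start.
- manip.read_wrist_torque(): the same for the moment, N m.
- manip.read_opening(): finger opening in m.
- manip.read_finger_force(): force on a finger pad.
Only numpy, scipy, OpenCV 4.12 (cv2) and the standard library are available. Lean on these libraries where they do the work, as an engineer would, in place of code of your own. Each camera call takes 0.05 s, during which the arm holds its last target. There are 200 camera calls.

### The job

Get a drop test ready: first pack the loose light-blue cup upright into the free bay of the grey tray, fully down beside the two jars, and let go of it. Then draw the orange-capped dropper bottle out of its bore in the sloping blue stand, carry it with its nozzle up until it is over the tray, tip it there so that the nozzle points about 45 degrees below level close above the cup's mouth, and finish while still holding it like that, touching nothing else with it. Leave the other two reagent bottles and the two jars in their places.

Things in the scene. Friction and masses are not known exactly. Their poses are not given: they have to be found in the camera images.
- cup: Loose light-blue open cup, 40 mm outside diameter, 56 mm high, wall 2 mm, 35 g; its foot narrows to 33 mm over the lowest 7 mm, above that the wall is straight. It starts upright on the bench between tray and stand; 40 mm or more behind it stands a fixed centrifuge 190 mm high, to be passed over or in front. Origin at the centre of its underside, z up along its axis.
- cup_mouth (a point): Centre of the cup's mouth, 56 mm above its underside; z points up out of the cup.
- tray: Grey open tray, fixed, placed differently each time: 50 mm (x) by 144 mm (y) by 20 mm high, walls, two dividers and floor 3 mm. Three bays, each 44 mm square, 47 mm apart in a row along its y axis. Jars fill the middle (y = 0) and the +y bay; the -y bay is free. Origin at the centre of its underside, z up.
- bay (a point): Centre of the floor of the tray's free bay, 3 mm above the bench; axes as the tray's (x across the row, y along it, z up). When packed the cup's underside stands on this point and reaches 39 mm above the tray's walls, 13 mm above the jars.
- white_jar: Capped amber jar with a white lid, about 41 mm across and 46 mm high, loose in one of the two filled bays of the tray. Stays. Origin at the centre of its underside.
- black_jar: The same with a black lid, in the other filled bay. Stays.
- stand: Blue sloping stand, fixed: foot plate 105 mm (x, from -70 to +35) by 200 mm (y), 6 mm thick; on it a block 200 mm wide, 80 mm high, with three blind bores, 27.5 mm in diameter, 20 mm deep, 72 mm apart along y. The bores open towards its -x side (robot's side), rising 25 degrees above level: along (-0.906, 0, 0.423) in its frame. Origin on the bench, z up; its place varies.
- bore_a (a point): Centre of the mouth of the stand's +y bore (axes as the stand's).
- bore_b (a point): Centre of the mouth of the stand's middle bore.
- bore_c (a point): Centre of the mouth of the stand's -y bore.
- dropper: White dropper bottle with ORANGE cap, loose, 22 g, rigid, in any of the three bores. Origin: centre of its underside; z along its axis to the nozzle (in the bore 19 to 25 degrees above level, to the robot). Body 26 mm in diameter from 0 to 54 mm, cap 20 mm to 68, nozzle 8 mm to 83. The lowest 20 mm sit in the bore with under 1 mm of play all round; it pulls out along its axis freely.
- nozzle (a point): Tip of the orange bottle's nozzle, 83 mm from its underside; z points out of the nozzle.
- green_reagent: Bottle of the same size and shape with a green cap, loose in another bore. Stays. Origin at the centre of its underside, z towards the nozzle.
- violet_reagent: The same with a violet cap, in the third bore. Stays.
Mind the look-alikes: they are no part of the job. What is shaped like the cup but pink or yellow is not meant.

How it is judged:
On the way, in this order (a step that is already met when the one before it is completed fails the run):
1. the cup stands upright on the floor of the free bay, let go of, while the orange bottle is still in the stand (horizontal distance between cup and bay below 0.005 m and z of cup in the frame of bay below 0.003 m and angle between cup's own z axis and vertical below 0.1 rad and contact force between the fingers and cup below 0.1 N and distance of dropper from where it was at the start of the episode below 0.012 m), for 0.2 s.
2. the orange bottle is drawn clear of the stand and held up by the fingers, nozzle not below level (contact force between dropper and white_jar below 0.05 N and contact force between dropper and black_jar below 0.05 N and contact force between the fingers and dropper above 1 N and contact force between dropper and stand below 0.05 N and contact force between dropper and cup below 0.05 N and contact force between dropper and tray below 0.05 N and height (world z) of dropper above 0.09 m and angle between dropper's own z axis and vertical below 1.745 rad), for 0.1 s.
At the end, for the whole second after the job is handed in: Fingers hold the orange bottle still in the air, touching nothing else, nose 28-72 deg below level, nozzle tip within 14 mm of the cup's axis and 4-60 mm above its mouth. Cup released, upright, within 5 mm of the bay centre and 3 mm of its floor. Other bottles and jars within 12 mm of their starts (horizontal distance between cup and bay below 0.005 m and z of cup in the frame of bay below 0.003 m and angle between cup's own z axis and vertical below 0.1 rad and contact force between the fingers and cup below 0.1 N and contact force between dropper and white_jar below 0.05 N and contact force between dropper and black_jar below 0.05 N and contact force between the fingers and dropper above 1 N and contact force between dropper and stand below 0.05 N and contact force between dropper and cup below 0.05 N and contact force between dropper and tray below 0.05 N and distance of each of green_reagent, violet_reagent, white_jar, black_jar from where it was at the start of the episode below 0.012 m and horizontal distance between nozzle and cup_mouth below 0.014 m and z of nozzle in the frame of cup_mouth between 0.004 and 0.06 m and angle between dropper's own z axis and vertical between 2.05949 and 2.82743 rad and linear speed of dropper below 0.03 m/s and linear speed of cup below 0.02 m/s); the arm keeps its last pose, push and grip.
It fails at once if the orange bottle's nozzle points more than 10 degrees below level while its tip is more than 120 mm (level distance) from the cup (angle between dropper's own z axis and vertical above 1.745 rad and horizontal distance between nozzle and cup_mouth above 0.12 m).
It fails at once if another reagent bottle or a jar is moved by more than 25 mm (distance of any of green_reagent, violet_reagent, white_jar, black_jar from where it was at the start of the episode above 0.025 m).
It also fails if it takes over 72 s, if anything falls off the work surface, if the arm or the gripper's body presses on something with over 40 N, if the wrist force passes 120 N, or if a joint passes its speed limit or range.

## Working session

There is one attempt and no reset: what is moved stays moved. The work goes in short steps, each a Python script; the robot and the scene stay as the last script left them, time stands still between calls to the robot, and variables do not carry over. Pictures are saved under pics/ and viewed, at most 10 in all, crops included, and the job is handed in when it is done.

```bash
mkdir -p pics
python3 - <<'E'
from plant import manip,effector,solve_ik,imaging
import cv2,numpy as np,pickle
d={}
for n in("side","top"):
    i=imaging.get_image(n);d[n]=i
    cv2.imwrite(f"pics/{n}0.png",cv2.resize(i["pixels"][:,:,::-1],(800,600),interpolation=cv2.INTER_CUBIC))
    print(n,i["K"].tolist(),np.round(i["world_from_camera"],3).tolist(),[k for k in i])
pickle.dump(d,open("im0.pkl","wb"))
print(manip.read_t(),manip.read_ee_rot())
E
```

```text
side [[400.310298450976, 0.0, 253.92574871921659], [0.0, 400.310298450976, 193.717320046157], [0.0, 0.0, 1.0]] [[1.0, -0.008, -0.03, 0.437], [-0.021, 0.544, -0.839, -0.868], [0.023, 0.839, 0.544, 0.658], [0.0, 0.0, 0.0, 1.0]] ['pixels', 'K', 'world_from_camera']
top [[433.540824074069, 0.0, 249.36260921083826], [0.0, 433.540824074069, 193.19900476581307], [0.0, 0.0, 1.0]] [[-0.01, 0.986, -0.164, 0.243], [-1.0, -0.013, -0.018, 0.003], [-0.02, 0.164, 0.986, 1.489], [0.0, 0.0, 0.0, 1.0]] ['pixels', 'K', 'world_from_camera']
0.1 [[-9.10739072e-01  4.12981147e-01 -9.56585230e-04]
 [ 4.12982255e-01  9.10736604e-01 -2.12015383e-03]
 [-4.38637850e-06 -2.32595966e-03 -9.99997295e-01]]
```

View pics/side0.png

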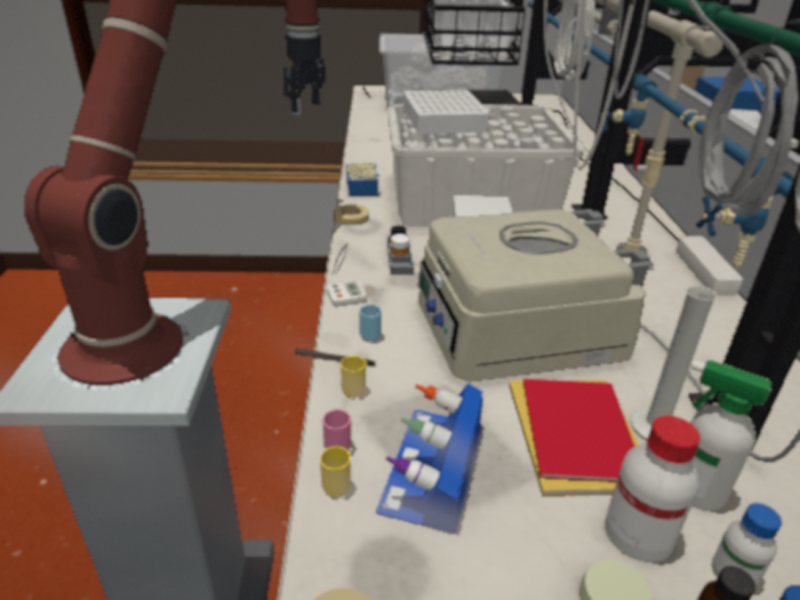

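View pics/top0.png

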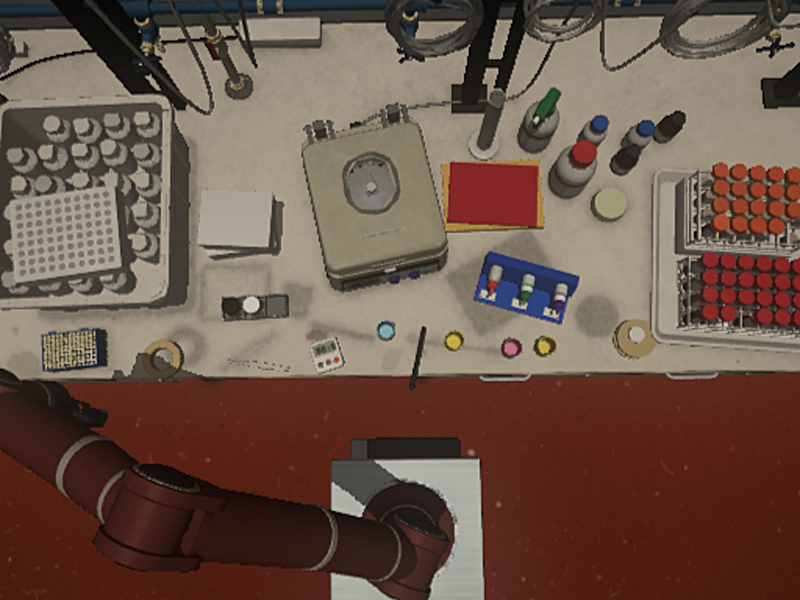

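Side (800x600): the light-blue cup is at (370,323), the tray at (400,250), and the orange cap at (428,392) in the stand's +y bore. Top: cup at (386,330), tray at (255,306) with its free bay on the right at (275,306), orange cap at (491,285). The yellow cups (454,341) and (545,346) and the pink cup (511,348) don't match; only the cup at (386,330) is light blue.

```bash
cat > h.py <<'E'
import cv2,numpy as np
def ray(im,u,v,T=None):
    """pixel -> (origin, unit dir) in world; T = world_from_tool for wrist"""
    K=im["K"];p=np.array([(u-K[0,2])/K[0,0],(v-K[1,2])/K[1,1]])
    if "tool_from_camera" in im:
        r=np.hypot(*p)+1e-12; d=np.array([p[0]/r*np.sin(r),-p[1]/r*np.sin(r),-np.cos(r)]); M=T@im["tool_from_camera"]
    else: d=np.array([p[0],-p[1],-1]); M=im["world_from_camera"]
    d=M[:3,:3]@d; return M[:3,3],d/np.linalg.norm(d)
def plane(im,u,v,z,T=None):
    o,d=ray(im,u,v,T); return o+d*(z-o[2])/d[2]
def cross(a,b):
    (o1,d1),(o2,d2)=a,b; A=np.stack([d1,-d2],1); s=np.linalg.lstsq(A,o2-o1,rcond=None)[0]
    p,q=o1+s[0]*d1,o2+s[1]*d2; return (p+q)/2,np.linalg.norm(p-q)
def proj(im,P,T=None):
    M=im["world_from_camera"] if T is None else T@im["tool_from_camera"]
    c=np.linalg.inv(M)@np.append(P,1); x,y,z=c[0],-c[1],-c[2]
    if T is None: q=np.array([x/z,y/z])
    else:
        r=np.hypot(x,y);q=np.array([x,y])/r*np.arctan2(r,z)
    return im["K"][:2,:2]@q+im["K"][:2,2]
def blobs(im,lo,hi,amin=4,roi=None):
    hsv=cv2.cvtColor(im["pixels"],cv2.COLOR_RGB2HSV); m=cv2.inRange(hsv,np.array(lo),np.array(hi))
    if roi: k=np.zeros_like(m);k[roi[1]:roi[3],roi[0]:roi[2]]=1;m=m*k
    n,l,s,c=cv2.connectedComponentsWithStats(m)
    return [(int(s[i,4]),c[i].round(1).tolist(),s[i,:4].tolist()) for i in range(1,n) if s[i,4]>=amin],m
E
python3 - <<'E'
import pickle;from h import *
d=pickle.load(open("im0.pkl","rb"));t,s=d["top"],d["side"]
b={}
for nm,lo,hi in(("cup",(90,60,90),(108,200,255)),("blue",(109,130,40),(125,255,255)),("orange",(3,170,120),(14,255,255)),("green",(60,50,60),(85,255,255)),("violet",(132,60,50),(160,255,255))):
    for k,im,roi in(("top",t,(130,150,380,235)),("side",s,(205,140,330,345))):
        print(nm,k,[x for x in blobs(im,lo,hi,6,roi)[0] if x[0]>8])
print("cup z.056",plane(t,247,211,.056))
for u,v in((162,195),(177,195)):print(plane(t,u,v,.003))
E
```

```text
cup top [(58, [246.7, 211.9], [242, 208, 10, 9])]
cup side [(240, [236.6, 206.4], [231, 196, 12, 22]), (22, [298.0, 267.9], [294, 265, 9, 7])]
blue top [(1032, [335.4, 182.4], [304, 161, 66, 46])]
blue side [(19, [275.5, 195.2], [274, 193, 4, 6]), (18, [280.5, 204.2], [279, 202, 4, 5]), (368, [295.3, 270.7], [277, 246, 31, 40]), (658, [282.1, 300.5], [254, 278, 45, 43]), (156, [258.9, 309.0], [249, 300, 23, 17])]
orange top [(26, [314.7, 182.5], [312, 180, 6, 8])]
orange side [(18, [205.3, 179.5], [205, 175, 2, 12]), (39, [273.8, 250.4], [267, 247, 11, 8])]
green top [(27, [336.0, 188.8], [334, 186, 6, 8])]
green side [(43, [265.3, 271.0], [259, 269, 12, 6])]
violet top [(34, [357.1, 195.0], [355, 192, 6, 9])]
violet side [(83, [255.9, 296.7], [248, 293, 14, 10])]
cup z.056 [0.42129986 0.03684769 0.056     ]
[0.48787361 0.3340432  0.003     ]
[0.48716068 0.28155734 0.003     ]
```

Run:
```python
import pickle;from h import *
from plant import manip,effector,solve_ik,imaging
d=pickle.load(open("im0.pkl","rb"));t,s=d["top"],d["side"]
for n,a,b in(("cup",(246.7,211.9),(236.6,206.4)),("or",(314.7,182.5),(273.8,250.4)),("gr",(336,188.8),(265.3,271)),("vi",(357.1,195),(255.9,296.7))):
    p,e=cross(ray(t,*a),ray(s,*b));print(n,p.round(4),round(e,4))
R=np.array([[0,1,0],[1,0,0],[0,0,-1.]])
T=np.eye(4);names=[]
for k,P in(("w1",(.47,.25,.30)),("w2",(.47,.04,.28)),("w3",(.44,-.13,.25))):
  for RR in (R,R@np.diag([-1,-1,1.])):
    q=solve_ik(P,RR);print(k,None if q is None else np.round(q,2))
```

```text
cup [0.4222 0.0386 0.0285] 0.0011
or [ 0.5106 -0.1895  0.069 ] 0.0031
gr [ 0.4881 -0.2585  0.0727] 0.0024
vi [ 0.4668 -0.3272  0.0711] 0.0022
w1 [-0.76  0.38  0.33  1.66 -0.13  1.12 -0.39]
w1 [-0.2   0.4  -0.49  1.65  0.2   1.14  2.41]
w2 [-0.45  0.3   0.43  1.85 -0.15  1.02  0.04]
w2 [ 0.64  0.49 -1.15  1.82  0.49  1.15  2.47]
w3 [-0.23  0.35  0.64  1.94 -0.25  0.94  0.53]
w3 [-0.52  0.5   1.14  1.94 -0.52  1.04 -2.29]
```

Run:
```python
import pickle;from h import *
from plant import manip,effector,solve_ik,imaging
R=np.array([[0,1,0],[1,0,0],[0,0,-1.]])
D={}
for k,P in(("w1",(.47,.27,.30)),("w2",(.46,.04,.30))):
    manip.goto(P,R);manip.dwell(.3)
    T=np.eye(4);T[:3,:3]=manip.read_ee_rot();T[:3,3]=manip.read_tcp_pos()
    im=imaging.get_image("wrist");D[k]=(im,T)
    print(k,T[:3,3],manip.read_t())
pickle.dump(D,open("im1.pkl","wb"));print(im["K"],im["tool_from_camera"])
cv2.imwrite("pics/w12.png",cv2.resize(np.hstack([D[k][0]["pixels"] for k in D])[:,:,::-1],(800,300),interpolation=cv2.INTER_AREA))
```

```text
w1 [0.46967517 0.27074391 0.2997255 ] 1.8833
w2 [0.46017334 0.04117639 0.29980508] 3.15
[[297.31863964   0.         250.53754385]
 [  0.         297.31863964 193.33730835]
 [  0.           0.           1.        ]] [[ 1.43557525e-05  9.48430128e-01  3.16986266e-01  8.18521396e-02]
 [ 9.99999769e-01  2.01968267e-04 -6.49581892e-04  7.29298108e-04]
 [-6.80104204e-04  3.16986202e-01 -9.48429905e-01 -1.43931780e-01]
 [ 0.00000000e+00  0.00000000e+00  0.00000000e+00  1.00000000e+00]]
```

View pics/w12.png

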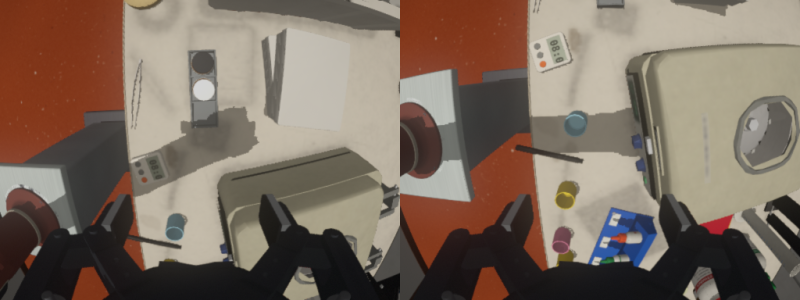

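w1 (left half) shows the tray at (203,90): the black and white jars at (203,65) and (204,90), and the free bay at (204,115). w2 shows the light-blue cup at (575,124); yellow at (567,194) and pink at (561,239) are the look-alikes. I'll confirm in enlarged crops.

Run:
```python
import pickle;from h import *
D=pickle.load(open("im1.pkl","rb"))
a=D["w1"][0]["pixels"][50:175,220:300];b=D["w2"][0]["pixels"][115:240,190:270]
cv2.imwrite("pics/crop.png",cv2.resize(np.hstack([a,b])[:,:,::-1],None,fx=4.8,fy=4.8,interpolation=cv2.INTER_NEAREST))
im,T=D["w1"]
hsv=cv2.cvtColor(im["pixels"],cv2.COLOR_RGB2HSV)
print(hsv[60:170:6,262].tolist());print(hsv[150,230:300:3].tolist())
im,T=D["w2"];r,m=blobs(im,(90,60,60),(108,220,255),10,(190,115,270,240));print(r)
```

```text
[[19, 33, 188], [20, 29, 78], [15, 26, 80], [15, 25, 81], [17, 22, 80], [17, 23, 79], [25, 12, 127], [24, 6, 207], [30, 1, 212], [15, 2, 213], [30, 2, 212], [30, 5, 212], [30, 8, 131], [30, 8, 130], [24, 10, 129], [24, 10, 128], [20, 19, 79], [20, 19, 81], [17, 40, 101]]
[[20, 33, 192], [20, 34, 194], [19, 33, 195], [20, 33, 192], [19, 34, 186], [26, 14, 127], [18, 10, 125], [23, 8, 129], [30, 8, 128], [30, 10, 128], [23, 8, 128], [24, 10, 128], [20, 17, 88], [20, 19, 80], [21, 22, 80], [20, 19, 79], [23, 25, 82], [19, 39, 112], [20, 40, 114], [18, 40, 115], [18, 40, 115], [19, 41, 117], [19, 41, 118], [20, 43, 120]]
[]
```

View pics/crop.png

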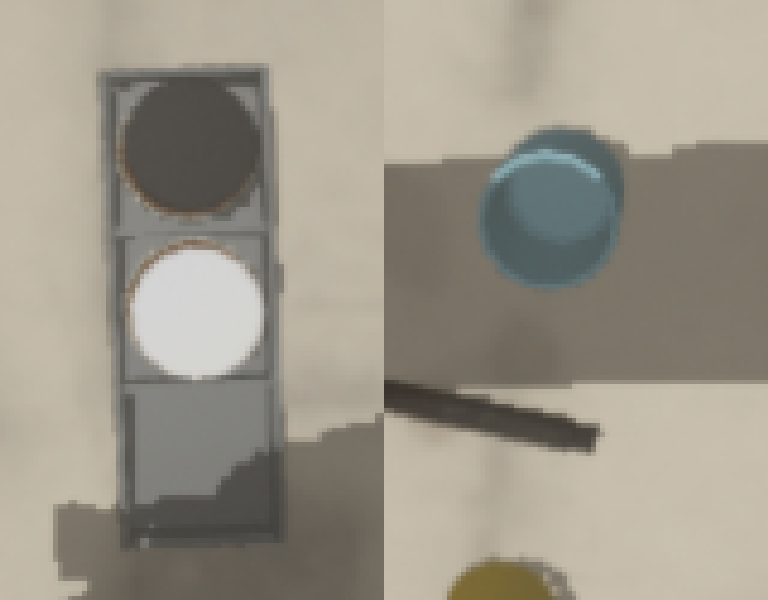

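The crops confirm it: the cup's open mouth is at crop (549,220), and the tray rim corners are at (99,71), (267,66), (283,541) and (122,547), with the free bay at the lower end.

Run:
```python
import pickle;from h import *
from plant import solve_ik
D=pickle.load(open("im1.pkl","rb"));d=pickle.load(open("im0.pkl","rb"))
im,T=D["w1"]
C=[plane(im,220+x/4.8-.5,50+y/4.8-.5,.02,T)[:2] for x,y in((99,71),(267,66),(283,541),(122,547))]
C=np.array(C);print(C.round(4));print([np.linalg.norm(C[i]-C[(i+1)%4]).round(4) for i in range(4)])
c=C.mean(0);y=(C[0]+C[1]-C[2]-C[3]);y/=np.linalg.norm(y);print("tray",c,y,"bay",c-.047*y,"yaw",np.degrees(np.arctan2(-y[0],y[1])))
# jar lids z=.003+.046 at lid top
for n,p in(("black",(190,145)),("white",(196,313))):
    q=plane(im,220+p[0]/4.8-.5,50+p[1]/4.8-.5,.049,T)[:2];print(n,q,"expected",c+(.047*y if n=="black" else 0))
im,T=D["w2"]
P=[plane(im,190+(x-384)/4.8-.5,115+yy/4.8-.5,.056,T)[:2] for x,yy in((549,220),(479,220),(619,220),(549,149),(549,291))];print(np.round(P,4))
R=np.array([[0,1,0],[1,0,0],[0,0,-1.]])
cup=P[0]
for z in (.05,.1,.2):
  for a in range(-90,91,30):
    c_,s_=np.cos(np.radians(a)),np.sin(np.radians(a));q=solve_ik((*cup,z),np.array([[c_,-s_,0],[s_,c_,0],[0,0,1]])@R);print(z,a,None if q is None else np.round(q,2))
```

```text
[[0.4559 0.4   ]
 [0.5046 0.4019]
 [0.5114 0.259 ]
 [0.4624 0.2569]]
[np.float64(0.0487), np.float64(0.1431), np.float64(0.049), np.float64(0.1433)]
tray [0.48356493 0.32945913] [-0.0463675   0.99892445] bay [0.4857442  0.28250968] yaw 2.6576148848727916
black [0.48148989 0.3761754 ] expected [0.48138566 0.37640858]
white [0.4833481  0.32966404] expected [0.48356493 0.32945913]
[[0.4255 0.0398]
 [0.4059 0.0399]
 [0.445  0.0397]
 [0.4259 0.0598]
 [0.4251 0.0193]]
0.05 -90 [-0.43  0.64  0.42  2.23 -0.68  0.4  -1.01]
0.05 -60 [-0.34  0.62  0.29  2.23 -0.5   0.35 -0.67]
0.05 -30 [-0.3   0.61  0.23  2.23 -0.41  0.34 -0.25]
0.05 0 [-0.28  0.61  0.19  2.23 -0.34  0.33  0.21]
0.05 30 [-0.25  0.61  0.15  2.23 -0.27  0.32  0.66]
0.05 60 [-0.21  0.6   0.09  2.23 -0.16  0.32  1.07]
0.05 90 [-0.17  0.6   0.03  2.22 -0.06  0.32  1.49]
0.1 -90 [-0.52  0.55  0.54  2.2  -0.56  0.53 -1.11]
0.1 -60 [-0.44  0.53  0.42  2.19 -0.44  0.5  -0.72]
0.1 -30 [-0.38  0.52  0.34  2.19 -0.36  0.48 -0.29]
0.1 0 [-0.34  0.51  0.27  2.19 -0.29  0.47  0.16]
0.1 30 [-0.29  0.5   0.21  2.19 -0.22  0.47  0.61]
0.1 60 [-0.23  0.5   0.12  2.19 -0.13  0.46  1.04]
0.1 90 [-0.17  0.5   0.04  2.19 -0.04  0.46  1.47]
0.2 -90 [-0.65  0.38  0.69  2.08 -0.34  0.79 -1.32]
0.2 -60 [-0.57  0.36  0.57  2.08 -0.28  0.77 -0.87]
0.2 -30 [-0.49  0.34  0.47  2.08 -0.22  0.76 -0.41]
0.2 0 [-0.42  0.33  0.37  2.08 -0.17  0.76  0.05]
0.2 30 [-0.35  0.33  0.27  2.08 -0.13  0.75  0.52]
0.2 60 [-0.27  0.32  0.17  2.07 -0.08  0.75  0.99]
0.2 90 [-0.19  0.32  0.07  2.07 -0.03  0.75  1.46]
```

Run:
```python
from h import *
from plant import manip,effector,solve_ik,imaging
a=np.radians(2.66);c,s=np.cos(a),np.sin(a)
R=np.array([[c,-s,0],[s,c,0],[0,0,1]])@np.array([[0,1,0],[1,0,0],[0,0,-1.]])
x,y=.4255,.0398; bx,by=.4857,.2825
effector.command_gripper(.056,25)
manip.goto((x,y,.20),R)
print(manip.move_l((x,y,.026),R,.12,stop_force=15),manip.read_tcp_pos())
effector.command_gripper(.02,25);print(manip.read_opening(),manip.read_finger_force(),manip.read_tcp_pos())
manip.move_l((x,y,.27),R,.2)
manip.move_l((bx,by,.27),R,.2)
manip.move_l((bx,by,.07),R,.15);manip.dwell(.3)
print(manip.read_opening(),manip.read_tcp_pos(),manip.read_wrist_force(),manip.read_t())
i=imaging.get_image("wrist");sd=imaging.get_image("side")["pixels"][120:200,210:310]
cv2.imwrite("pics/hold.png",np.hstack([cv2.resize(i["pixels"],(400,300)),cv2.resize(sd,(375,300))])[:,:,::-1])
```

```text
False [0.42594044 0.03985221 0.02646821]
0.03931179636641596 25.06602625362575 [0.42576825 0.03990174 0.02660126]
0.03931305607588812 [0.48587311 0.28264545 0.07039137] [-0.69358128  0.4459332  -0.18794984] 10.4917
```

View pics/hold.png

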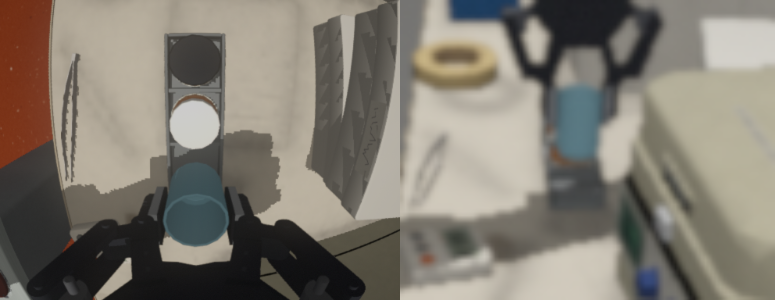

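The cup is held upright at (195,205) in the wrist view, in line with the tray. Lowering it now.

Run:
```python
from h import *
from plant import manip,effector,solve_ik,imaging
import pickle
R=manip.read_ee_rot();bx,by=.4857,.2825
print(manip.move_l((bx,by,.0275),None,.05,stop_force=6),manip.read_tcp_pos(),manip.read_wrist_force())
effector.command_gripper(.058,25)
manip.dwell(.2)
manip.move_l((bx,by,.13),None,.2)
manip.move_l((bx,by-.06,.26),None,.25);manip.dwell(.3)
T=np.eye(4);T[:3,:3]=manip.read_ee_rot();T[:3,3]=manip.read_tcp_pos()
i=imaging.get_image("wrist");pickle.dump((i,T),open("im2.pkl","wb"))
print(manip.read_t())
def cupfit(lo):
    r,m=blobs(i,lo,(110,220,255),20);return r
print(cupfit((85,40,40)))
p=i["pixels"][60:220,180:340]
cv2.imwrite("pics/placed.png",cv2.resize(p,(600,600),interpolation=cv2.INTER_NEAREST)[:,:,::-1])
```

```text
True [0.48495848 0.28225711 0.02954852] [-0.36275922  0.33960601  4.27864574]
13.6083
[(873, [254.4, 116.5], [237, 100, 35, 34])]
```

View pics/placed.png

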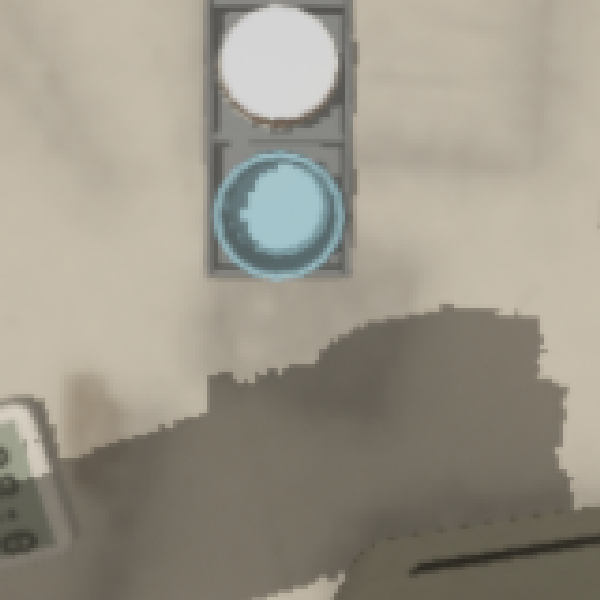

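The cup is seated centrally in the bay: its mouth is at (280,216) in the crop, and the TCP stopped 2.9 mm above its grasp height, which matches the 3 mm floor. Next, bottle poses: check reach, then look at the stand.

```bash
cat >> h.py <<'E'
def orient(az,phi,cam):
    """tool z = down tilted by phi towards horizontal azimuth az; tool x on far side if cam=1"""
    o=np.array([np.cos(az),np.sin(az),0]);dn=np.array([0,0,-1.])
    z=np.cos(phi)*dn+np.sin(phi)*o; x=cam*(np.cos(phi)*o-np.sin(phi)*dn); return np.stack([x,np.cross(z,x),z],1)
E
python3 - <<'E'
from h import *
import pickle
from plant import manip,solve_ik
i,T=pickle.load(open("im2.pkl","rb"))
for x in(280,214,346):print(plane(i,180+x/3.75-.5,60+216/3.75-.5,.059,T))
rd=np.radians;az0=rd(-17.6)
for cam in(1,-1):
  for ph in(0,-10,-22):
    R=orient(az0,rd(ph),cam)
    g=np.array([.535,-.198,.06])+.019*R[:,2]
    q=solve_ik(g,R);print("grasp",cam,ph,None if q is None else np.round(q,2))
  q=solve_ik((.46,-.2,.28),orient(az0,0,cam));print("look",None if q is None else np.round(q,2))
  for az in(-20,0,15,30,45,60):
   for ph in(45,55,67):
    o=np.array([np.cos(rd(az)),np.sin(rd(az)),0]); R=orient(rd(az),rd(ph),cam)
    gp=np.array([.4857,.2825,.094])+.043*(.707*o+[0,0,.707])+.019*R[:,2]
    q=solve_ik(gp,R);print(cam,az,ph,None if q is None else np.round(q,2))
E
```

```text
[0.48632516 0.28151066 0.059     ]
[0.46617251 0.28060643 0.059     ]
[0.50648399 0.28261976 0.059     ]
grasp 1 0 [ 0.03  0.79  0.47  1.85 -0.57  0.64 -1.03]
grasp 1 -10 [-0.03  0.89  0.61  1.7  -0.56  0.92 -1.05]
grasp 1 -22 [-0.04  1.    0.68  1.53 -0.52  1.22 -1.08]
look [-0.25  0.45  0.92  1.79 -0.4   1.1  -1.07]
1 -20 45 [-1.34  0.84  0.77  2.14  1.54  0.18  2.  ]
1 -20 55 [-1.28  0.84  0.55  2.18  1.77  0.52  1.69]
1 -20 67 [-0.98  0.88 -0.01  2.2   1.78  1.16  1.65]
1 0 45 [-0.65  0.67 -0.2   2.25  2.08  0.75  1.95]
1 0 55 [-0.45  0.82 -0.58  2.32  2.12  1.24  1.93]
1 0 67 [-0.51  0.96 -0.58  2.37  2.2   1.6   1.78]
1 15 45 [-0.3   0.72 -0.58  2.31  2.29  0.86  2.14]
1 15 55 [-0.13  0.96 -0.96  2.39  2.34  1.39  2.23]
1 15 67 None
1 30 45 [-0.08  0.77 -0.77  2.32  2.48  0.8   2.34]
1 30 55 None
1 30 67 None
1 45 45 [ 0.04  0.78 -0.77  2.3   2.76  0.59  2.41]
1 45 55 [ 0.16  0.96 -0.96  2.39  2.85  0.91  2.5 ]
1 45 67 None
1 60 45 [ 0.23  0.87 -0.96  2.24  2.71  0.39  2.8 ]
1 60 55 [ 0.28  0.97 -0.96  2.31  3.1   0.58  2.55]
1 60 67 [ 0.42  1.25 -1.15  2.37  3.15  0.77  2.8 ]

[... 315 characters left out ...]
.92 -1.32]
-1 -20 67 [-1.55  1.14  0.93  2.21  2.02  0.38 -1.91]
-1 0 45 [-0.09  0.98 -1.15  2.23  1.94  1.42 -0.81]
-1 0 55 [-0.24  0.97 -0.96  2.31  2.09  1.52 -1.03]
-1 0 67 [-0.51  0.96 -0.58  2.37  2.2   1.6  -1.36]
-1 15 45 [ 0.    0.97 -1.15  2.3   2.12  1.25 -0.65]
-1 15 55 [-0.04  1.08 -1.15  2.39  2.31  1.53 -0.77]
-1 15 67 None
-1 30 45 [ 0.11  0.96 -1.15  2.32  2.28  1.04 -0.47]
-1 30 55 None
-1 30 67 None
-1 45 45 [ 0.23  0.97 -1.15  2.3   2.39  0.78 -0.26]
-1 45 55 [ 0.24  1.08 -1.15  2.39  2.7   0.98 -0.41]
-1 45 67 None
-1 60 45 [ 0.32  0.98 -1.14  2.24  2.39  0.49  0.03]
-1 60 55 [ 0.36  1.08 -1.15  2.31  2.81  0.61 -0.24]
-1 60 67 [ 0.42  1.25 -1.15  2.37  3.15  0.77 -0.34]
```

Run:
```python
from h import *
from plant import manip,solve_ik
rd=np.radians
e=22;be=42  # bottle elevation, final nose-down angle
lim=np.array([[-3.12,3.12],[-.3,2.06],[-1.34,1.32],[.26,2.42],[-1.36,4.5],[.01,1.98],[-2.84,2.84]])
for cam in(1,-1):
 for ph0 in(0,-10,-20):
  for az in range(-170,181,20):
    o=np.array([np.cos(rd(az)),np.sin(rd(az)),0]); R=orient(rd(az),rd(ph0+e+be),cam)
    gp=np.array([.4863,.2818,.094])+.043*(np.cos(rd(be))*o+[0,0,np.sin(rd(be))])+.019*R[:,2]
    q=solve_ik(gp,R)
    if q is not None:
      q=np.array(q);print(cam,ph0,az,q.round(2),"margin",np.min(np.minimum(q-lim[:,0],lim[:,1]-q)).round(2),"J5" if q[4]>1.3 else "")
```

```text
1 0 -170 [-0.35  1.14 -0.24  1.15 -0.15  1.92  1.2 ] margin 0.06 
1 0 -130 [-0.65  1.13 -0.01  1.16  0.22  1.96  1.74] margin 0.02 
1 0 -110 [-0.55  1.12 -0.43  1.26  0.64  1.97  1.67] margin 0.01 
1 0 -90 [-0.57  1.09 -0.53  1.43  0.89  1.9   1.75] margin 0.08 
1 0 -70 [-0.5   1.11 -0.77  1.63  1.2   1.94  1.75] margin 0.04 
1 0 -50 [-0.51  1.05 -0.77  1.85  1.42  1.83  1.81] margin 0.15 J5
1 0 -30 [-1.65  1.36  1.27  2.1  -0.73  0.13 -2.42] margin 0.05 
1 0 -10 [-0.55  0.92 -0.58  2.28  1.99  1.52  1.8 ] margin 0.14 J5
1 0 70 [ 0.46  1.21 -1.15  2.27  3.19  0.45  2.83] margin 0.01 J5
1 0 90 [ 0.43  1.12 -0.98  2.07 -1.26  0.28  1.15] margin 0.1 
1 0 110 [ 0.11  0.95 -0.44  1.86 -1.01  0.93  1.01] margin 0.35 
1 0 130 [-0.04  0.98 -0.28  1.64 -0.78  1.27  0.96] margin 0.58 
1 0 150 [-0.16  1.04 -0.22  1.44 -0.58  1.53  0.99] margin 0.45 
1 0 170 [-0.26  1.09 -0.22  1.27 -0.38  1.76  1.07] margin 0.22 
1 -10 -170 [-0.36  1.04 -0.22  1.25 -0.12  1.75  1.22] margin 0.23 
1 -10 -150 [-0.43  1.06 -0.27  1.21  0.11  1.83  1.39] margin 0.15 
1 -10 -130 [-0.5   1.05 -0.32  1.25  0.34  1.84 
[... 4798 characters left out ...]
-0.59] margin 0.29 
-1 -20 -10 [-0.43  0.74 -0.58  2.17  1.79  1.02 -1.02] margin 0.25 J5
-1 -20 10 [-0.02  0.97 -1.15  2.27  2.05  1.29 -0.68] margin 0.15 J5
-1 -20 30 [ 0.12  0.96 -1.15  2.31  2.25  1.01 -0.44] margin 0.11 J5
-1 -20 50 [ 0.26  0.97 -1.15  2.27  2.37  0.67 -0.14] margin 0.15 J5
-1 -20 70 [ 0.35  0.99 -1.14  2.17  2.16  0.31  0.42] margin 0.2 J5
-1 -20 90 [ 0.35  0.97 -1.05  2.02  0.37  0.21  2.49] margin 0.2 
-1 -20 110 [-0.67  0.87  0.68  1.89 -1.32  1.36 -2.  ] margin 0.04 
-1 -20 130 [-0.68  0.93  0.7   1.73 -1.12  1.51 -1.89] margin 0.24 
-1 -20 150 [-0.7   0.97  0.68  1.58 -0.93  1.62 -1.76] margin 0.36 
-1 -20 170 [-0.72  1.    0.64  1.46 -0.72  1.68 -1.61] margin 0.3
```

Run:
```python
import pickle;from h import *
from plant import manip,effector,solve_ik,imaging
az=np.radians(-17.6)
manip.goto((.49,-.18,.26),orient(az,0,-1));effector.command_gripper(.046,25);manip.dwell(.3)
T=np.eye(4);T[:3,:3]=manip.read_ee_rot();T[:3,3]=manip.read_tcp_pos()
i=imaging.get_image("wrist");pickle.dump((i,T),open("im3.pkl","wb"));print(T[:3,3],manip.read_t())
cv2.imwrite("pics/stand.png",cv2.resize(i["pixels"],(800,600),interpolation=cv2.INTER_NEAREST)[:,:,::-1])
```

```text
[ 0.49001562 -0.17996579  0.26001478] 15.9083
```

View pics/stand.png

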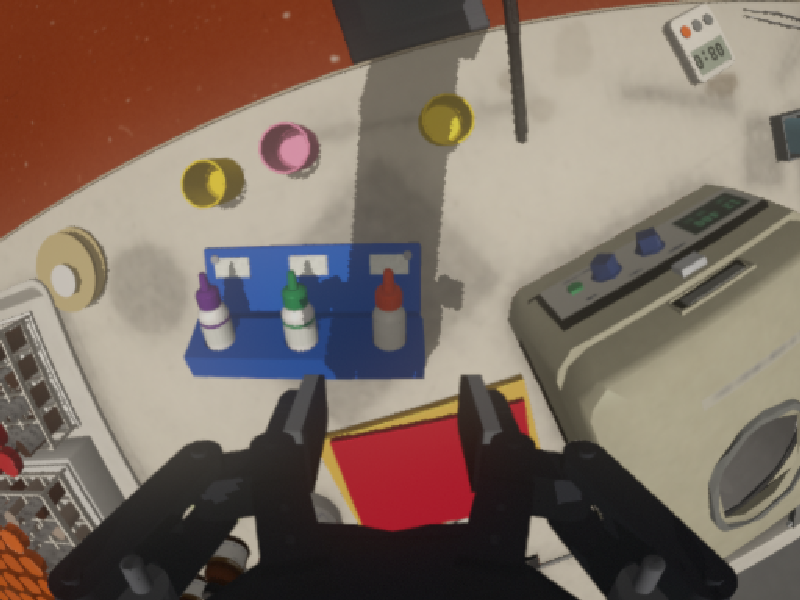

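The orange bottle is on the right of the stand: nozzle tip (388,270), body entering the block at about (389,348). Green (295,300) and violet (207,295) are the neighbours. The foot plate's front corners are (205,247) and (419,243).

Run:
```python
import pickle;from h import *
i,T=pickle.load(open("im3.pkl","rb"));d=pickle.load(open("im0.pkl","rb"))
f=lambda x,y:(x*.64-.5,y*.64-.5)
A,B=[plane(i,*f(*p),.006,T) for p in((205,247),(419,243))]
print(A,B,np.linalg.norm(A-B));y=(B-A)[:2]/np.linalg.norm(B-A)
yaw=np.arctan2(-y[0],y[1]);print("yaw",np.degrees(yaw))
x=np.array([y[1],-y[0]]);O=(A+B)[:2]/2+.07*x;print("stand origin",O)
for nm,lo,hi in(("or",(0,150,90),(14,255,255)),("gr",(55,90,40),(85,255,255)),("vi",(132,80,40),(160,255,255))):
    w=[b for b in blobs(i,lo,hi,30,(110,160,290,230))[0]];s=[b for b in blobs(d["side"],lo,hi,20,(240,235,300,315))[0]];t=[b for b in blobs(d["top"],lo,hi,15,(300,170,370,205))[0]]
    w,s,t=[max(b) for b in(w,s,t)]
    print(nm,w,s)
    for q in(cross(ray(i,*w[1],T),ray(d["side"],*s[1])),cross(ray(i,*w[1],T),ray(d["top"],*t[1]))):
        p=q[0];r=p[:2]-O;print(p.round(4),q[1].round(4),"in stand",(r@x).round(4),(r@y).round(4))
n=f(388,270)
for z in(.07,.076,.082,.088):
    p=plane(i,*n,z,T);print("tip@z",z,p.round(4))
```

```text
[ 0.43642454 -0.34296409  0.006     ] [ 0.49495809 -0.15618959  0.006     ] 0.19573167911130693
yaw -17.40054930465084
stand origin [ 0.53248794 -0.27051034]
or (257, [248.0, 187.5], [241, 173, 15, 25]) (49, [273.7, 250.2], [267, 247, 12, 8])
[ 0.5104 -0.1895  0.0699] 0.0033 in stand -0.0453 0.0707
[ 0.5071 -0.1873  0.0859] 0.0009 in stand -0.0491 0.0718Traceback (most recent call last):
  File "<stdin>", line 10, in <module>
ValueError: max() iterable argument is empty
```

Run:
```python
from h import *
from plant import manip,effector,solve_ik,imaging
rd=np.radians;az=rd(-17.4);R=orient(az,rd(-20),-1)
x=np.array([np.cos(az),np.sin(az),0]);y=np.array([-x[1],x[0],0]);O=np.array([.5325,-.2705,0])
g=O-.0213*x+.0715*y+[0,0,.060];P=g+.022*R[:,2];print("grasp",g,P)
manip.goto(P-.12*R[:,2],R)
print(manip.move_l(P,R,.1,stop_force=10),manip.read_tcp_pos())
effector.command_gripper(.015,25);print(manip.read_opening(),manip.read_finger_force(),manip.read_wrist_force(),manip.read_t())
a=-np.cos(rd(22))*x+[0,0,np.sin(rd(22))]
p=manip.read_tcp_pos()
print(manip.move_l(p+.045*a,None,.06,stop_force=15),manip.read_tcp_pos()-p,manip.read_wrist_force())
p=manip.read_tcp_pos()
manip.move_l(p+[0,0,.12],None,.15);manip.dwell(.2)
print(manip.read_opening(),manip.read_tcp_pos(),manip.read_finger_force(),manip.read_t())
w=imaging.get_image("wrist")["pixels"];s=imaging.get_image("side")["pixels"][170:330,200:330]
cv2.imwrite("pics/drawn.png",np.hstack([cv2.resize(w,(400,300)),cv2.resize(s,(325,300))])[:,:,::-1])
```

```text
grasp [ 0.5335561  -0.19590225  0.06      ] [ 0.52637597 -0.19365213  0.03932676]
False [ 0.5270428  -0.1939288   0.03991337]
0.025381688882618377 24.44612145423889 [ 0.07247728 -0.09561901  1.89778084] 18.1833
False [-0.03954065  0.01248618  0.01677028] [ 0.5933195   0.25494817 -0.48663324]
0.025018914047142723 [ 0.48681348 -0.18122248  0.17567087] 24.50412780046463 20.225
```

View pics/drawn.png

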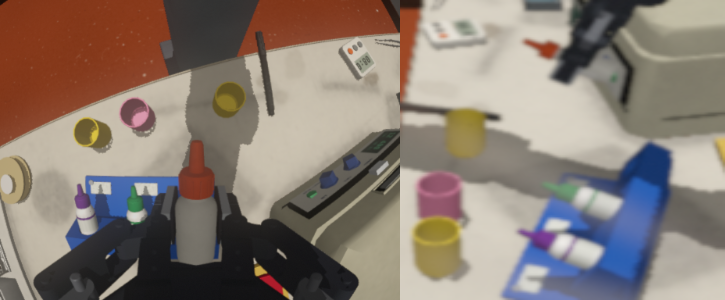

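The bottle is drawn and held squarely with its nozzle up: wrist tip at (196,143), side-crop tip at (527,42). The other two bottles are undisturbed. Next: measure the tip in the tool frame, carry and tip.

Run:
```python
from h import *
from plant import manip,effector,solve_ik,imaging
rd=np.radians
T=np.eye(4);T[:3,:3]=manip.read_ee_rot();T[:3,3]=manip.read_tcp_pos()
w=imaging.get_image("wrist");s=imaging.get_image("side")
_,mw=blobs(w,(0,140,70),(14,255,255),1,(220,170,285,260));_,ms=blobs(s,(0,150,90),(14,255,255),1,(240,180,275,210))
vw,uw=np.nonzero(mw);vs,us=np.nonzero(ms)
k=vw<=vw.min()+1;tw=(uw[k].mean(),vw.min()-.5);k=us<=us.min()+1;ts=(us.min()-.5,vs[k].mean())
P,e=cross(ray(w,*tw,T),ray(s,*ts))
tip=T[:3,:3].T@(P-T[:3,3]);print(tw,ts,P,e,"tip in tool",tip,"nominal ~",[.044,0,-.022])
tip=np.array([np.clip(tip[0],.036,.052),np.clip(tip[1],-.004,.004),np.clip(tip[2],-.028,-.016)]);print("used",tip)
np.save("tip.npy",tip)
M=np.array([.4858,.282,.059])
pose=lambda az,ph,h:(M+[0,0,h]-(R:=orient(rd(az),rd(ph),-1))@tip,R)
seq=[pose(-80,-20,.22)]+[pose(-80,p,.12) for p in(-20,0,22,44)]+[pose(-80,44,.03)]
p0=T[:3,3]
for p,R in seq:
    q=solve_ik(p,R);print(p.round(3),None if q is None else np.round(q,2))
```

```text
(np.float64(251.64705882352942), np.float64(179.5)) (np.float64(250.5), np.float64(192.33333333333334)) [ 0.45352515 -0.16959897  0.20926646] 0.002589053455235871 tip in tool [ 0.04477517  0.00112076 -0.01907206] nominal ~ [0.044, 0, -0.022]
used [ 0.04477517  0.00112076 -0.01907206]
[0.491 0.247 0.246] [-0.5   0.44  0.27  1.78 -0.57  0.98  0.25]
[0.491 0.247 0.146] [-0.46  0.57  0.22  1.9  -0.69  0.77  0.42]
[0.492 0.238 0.16 ] [-0.76  0.57  0.42  1.82 -0.31  0.81 -0.01]
[0.493 0.234 0.178] [-1.04  0.67  0.62  1.72 -0.    0.98 -0.33]
[0.493 0.237 0.196] [-1.21  0.83  0.73  1.61  0.19  1.19 -0.5 ]
[0.493 0.237 0.106] [-1.28  1.04  0.9   1.66 -0.05  1.03 -0.36]
```

Run:
```python
from h import *
from plant import manip,effector,solve_ik,imaging
import pickle
rd=np.radians;tip=np.load("tip.npy");M=np.array([.4858,.282,.059])
pose=lambda az,ph,h:(M+[0,0,h]-(R:=orient(rd(az),rd(ph),-1))@tip,R)
p=manip.read_tcp_pos()
manip.move_l(np.array([p[0]-.01,p[1],.32]),None,.15)
manip.goto((.46,.03,.33),orient(rd(-45),rd(-20),-1))
for ph in(-20,0,22,44): manip.goto(*pose(-80,ph,.24))
print(manip.read_t(),manip.read_opening(),manip.read_tcp_pos())
P,R=pose(-80,44,.033)
print(manip.move_l(P,R,.1,stop_force=8));manip.dwell(.5)
T=np.eye(4);T[:3,:3]=manip.read_ee_rot();T[:3,3]=manip.read_tcp_pos()
print(manip.read_opening(),manip.read_finger_force(),T[:3,3]-P,manip.read_t())
w=imaging.get_image("wrist");s=imaging.get_image("side");t=imaging.get_image("top");pickle.dump((w,s,t,T),open("im5.pkl","wb"))
cv2.imwrite("pics/final.png",np.hstack([cv2.resize(w["pixels"],(400,300)),cv2.resize(s["pixels"][110:190,215:295],(300,300)),])[:,:,::-1])
```

```text
24.45 0.025363884626560997 [0.49201322 0.23754551 0.3137024 ]
False
0.025304652850594696 24.576342701911926 [-1.71397695e-05  4.89346098e-06  2.88282522e-06] 27.1667
```

View pics/final.png

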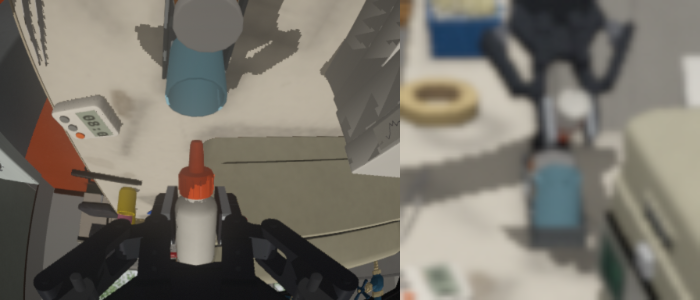

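The wrist view shows the tip at (196,141), unchanged in the hand, with the cup mouth at about (196,95); the side view shows the bottle over the upright cup. One numeric check, then hand-in.

Run:
```python
from h import *
from plant import manip
import pickle
w,s,t,T=pickle.load(open("im5.pkl","rb"));tip=np.load("tip.npy");M=np.array([.4858,.282,.059])
print("tip world",(T@np.append(tip,1))[:3]-M)
print("mouth proj /1.28",[(proj(w,M+d,T)/1.28).round(1).tolist() for d in([0,0,0],[.02,0,0],[-.02,0,0],[0,.02,0],[0,-.02,0])])
print("tip proj",(proj(w,(T@np.append(tip,1))[:3],T)/1.28).round(1))
r,m=blobs(w,(0,140,70),(14,255,255),20,(220,165,285,260));print(r)
r,m=blobs(w,(85,40,40),(110,220,255),50,(190,30,310,160));print("cup",r)
print(manip.read_finger_force(),manip.read_wrist_force())
```

```text
tip world [-1.93900093e-05  3.90888071e-06  3.30012155e-02]
mouth proj /1.28 [[196.3, 96.7], [226.6, 100.5], [164.8, 93.5], [202.5, 74.4], [191.3, 115.0]]
tip proj [196.4 141.7]
[(2153, [251.5, 225.1], [230, 181, 45, 74])]
cup [(5980, [249.8, 103.4], [212, 49, 78, 100])]
24.5759055018425 [-0.46347255  0.37436821 -0.35618295]
```

```bash
python3 -c "
from plant import manip
print(manip.hand_in())"
```

```text
the job is handed in; nothing more can be done
None
```

Job handed in: the cup is seated and released in the free bay, and the orange dropper is held about 42° nose-down (planned tilt, not measured at the end) with its tip about 33 mm above the cup's mouth; the verdict wasn't returned.

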